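Index the sample turret to the reader and lock it

TASK

The sample turret is locked with its empty cup at the reader. Pull up the plunger knob, swing the turret to the neighbouring station that brings the glass vial in front of the reader, and let the spring plunger drop fully home into that station's hole, so that the turret is locked. Handle it gently: never force the pin sideways or press it down hard on the metal, keep the vial upright in its cup, leave the things around alone, and let go of everything at the end.

Things in the scene. Friction and masses are not known exactly. Their poses are not given: they have to be found in the camera images.
- stand: Fixed stand: grey round base plate, 260 mm across, 12 mm thick; on its +x side a white reader head (36 x 46 mm, 102 mm high) centred 112 mm from the turret axis. Origin on the vertical turret axis at desk height; z up, +x towards the reader. On the plate, 100 mm from the axis, lie three steel stop blocks (26 mm radially, 54 mm along the arc, tops at 28 mm), each with a 9 mm hole in the middle.
- station_mid (a point): Hole of the middle stop block, at its top: 100 mm from the axis on the stand's -x side, exactly there. It holds the pin at the start.
- station_a (a point): Nominal place (at block top height) of the hole of the stop block 45 deg anticlockwise of the middle one seen from above (turret at +0.785 rad). The real block is clamped up to 0.11 rad (11 mm along the arc) off this place, either way, not reported: let the pin ride on the flat block top and turn slowly until it drops in. The block does not shift in use.
- station_b (a point): The same for the stop block 45 deg clockwise of the middle one (turret at -0.785 rad); likewise its real hole is up to 0.11 rad (11 mm) off this place, either way, differently from the other.
- turret (a joint): Turret angle about the stand's z, rad; 0 at the start, positive anticlockwise from above, range -1 to 1; about 0.12 N m friction. Aluminium disc, 160 mm across, top at 44 mm, with an arm 30 mm wide to -x that carries the plunger. The vial in the cup at +45 deg needs about -0.785, in the cup at -45 deg about +0.785, give or take 0.11.
- plunger (a joint): Lift of the spring plunger, m: 0 = fully home (pin 9 mm deep), 0.009 = pin end at block top height (riding on a block), 0.014 = upper stop. Spring pulls down 6 N at 0, 10 N at 0.014. Pin 8 mm thick, flat end, 0.5 mm play all round in a hole. Between blocks it also drops to 0, but there it does not lock, and turning drives it into a block's flank.
- knob (a point): Middle of the black plunger knob, on the pin's axis, 100 mm from the turret axis: an upright cylinder 24 mm thick, 28 mm high (14 mm above and below this point), 80 mm above the desk at the start. From 10 mm below the knob down to the arm (44 mm) is a 22 mm thick barrel. It rises with the plunger, goes round with the turret and does not spin on its own axis.
- vial_center (a point): Centre of the glass vial with white screw cap, 28 mm thick, 58 mm high, z along it. It stands loosely on the disc (44 mm above the desk) in one of the turret's three cups, which are 58 mm from the axis opposite the plunger, at -45, 0 and +45 deg from the stand's +x when the turret is at 0; cups 31 mm wide inside, 37 mm outside, rims at 57 mm. It starts at -45 or +45.
- plug_center (a point): Centre of the small rubber stopper, 22 mm thick and 20 mm high, that stands in the other outer cup; the middle cup is empty.
- reader_point (a point): Point of the stand in front of the reader's lens, 58 mm from the turret axis and 74 mm above the desk, where the vial's centre belongs.
- small_bottle: Bystander: closed plastic bottle, 48 mm thick and 124 mm high; origin at the centre of its underside.
- loose_cap: Bystander: white bottle cap lying upside down, 32 mm across, 14 mm high; origin at the centre of its underside.
- loose_fitting: Bystander: small tube fitting, 18 x 38 x 15 mm; origin at the centre of its underside.
- spindle: Fixed spindle on the stand that carries the turret and its plunger; origin and axes as those of the stand.
Things that resemble listed ones, but are neither listed nor needed, are in the scene too. What is shaped like the part that bears vial_center but green is not meant.

How it is judged:
On the way, in this order (a step that is already met when the one before it is completed fails the run):
1. the pin is pulled clear of the middle block's hole (value of joint plunger above 0.009 m and value of joint turret between -0.1 and 0.1 rad), for 0.1 s.
2. the turret is swung towards a neighbouring station with the pin out (value of joint plunger above 0.006 m and (value of joint turret above 0.55 rad or value of joint turret below -0.55 rad)), for 0.1 s.
At the end, for the whole second after the job is handed in: The plunger is home (lift under 2 mm) in the hole of the neighbouring block (turret 0.65 to 0.92 rad to that side), the turret is at rest, and the vial stands upright (within 0.15 rad) in its cup with its centre within 12 mm horizontally (15 mm in all) of the reader point (value of joint plunger below 0.002 m and (value of joint turret between 0.65 and 0.92 rad or value of joint turret between -0.92 and -0.65 rad) and horizontal distance between vial_center and reader_point below 0.012 m and distance between vial_center and reader_point below 0.015 m and angle between vial_center's own z axis and vertical below 0.15 rad and velocity of joint turret between -0.05 and 0.05 rad/s); the robot touches nothing.
It fails at once if the pin is forced against a block (more than 25 N) (contact force between spindle and stand above 25 N).
It fails at once if the vial is tipped over (angle between vial_center's own z axis and vertical above 0.4 rad).
It fails at once if a bystander is moved by more than 20 mm (distance of any of small_bottle, loose_cap, loose_fitting from where it was at the start of the episode above 0.02 m).
It also fails if it takes over 42 s, if anything falls off the work surface, if the arm or the gripper's body presses on something with over 40 N, if the wrist force passes 120 N, or if a joint passes its speed limit or range.

ROBOT

A 6-joint arm with a two-finger parallel gripper is mounted at the origin on a cart in front of the work surface, level with it; the furniture and walls round the work are solid. World frame = base frame: x ahead of the robot, y to its left, z up, the work surface at z = 0. Lengths are in m, angles in rad, forces in N, time in s.
With the tool pointing down it reaches from about 0.275 to 0.975 m from the base axis. Payload 8.4 kg.
Tool frame: the origin (TCP) lies where the fingers leave the gripper's body, on its centre line; the fingertips stand 88 mm ahead of it and the grasp point (between the pads) lies 69 mm ahead of it (manip.pinch_z is the distance from the TCP to the grasp point, in m); z points along the fingers, y is the direction in which the jaws open and shut (so a half turn about z gives the same grasp; the last joint's range is limited). The gripper opens to 92 mm and grips with 3 to 60 N. Pads are 20 mm wide; open, the fingers measure 128 mm over their backs; the gripper's body (75 mm by 189 mm) begins 69 mm behind the grasp point.
Start: joints at [-1.277, 0.353, 1.633, -0, 1.155, -0.002], TCP at [0.182, -0.598, 0.303] pointing down, gripper open.
Joint ranges: [-2.63, 2.63], [-0.92, 2.1], [0.06, 2.66], [-1.3, 4.44], [0, 2.69], [-3.02, 3.02]. Speed limits (rad/s): [2.22, 2.22, 2.79, 3.14, 3.14, 3.14].

INTERFACE

Orientations are given as a unit quaternion [x, y, z, w].
In Python, from workcell import manip gives the robot as it stands.
- The arm moves only by the shell command python3 -m creep 'ROWS' [FORCE]. ROWS is text: rows parted by semicolons, each of 7 numbers parted by spaces: the shift along the tool's x, y, z in cm, then the turn, a rotation vector about the tool's x, y, z in degrees, then the finger opening in cm, from 0 to 9.19. In form: dx dy dz rx ry rz grip; .... A call has 1 to 20 rows; each row is the pose to reach, as a shift and turn from the pose commanded when the call began, along the tool's axes at that moment; what a row does not reach only later rows make up. A row lasts 1/10 s, in which the tool goes at most 50 mm and 8.59 degrees, less where a joint would pass 70% of its speed; a pose out of reach is approached as far as the arm can. A call with a gripper value outside its range is refused whole. The fingers move at their own pace and stop on an object; FORCE is the grip in N (left out, the last holds). Time passes only in rows, so rows that repeat a pose let the fingers close. It gives the time, the measured TCP pose, the force and the opening at its end, in the units of the state.
- manip.state(): the state, without advancing time (a new reading comes with each control period).
- manip.get_image(name): name is "scene" or "top" or "wrist"; returns a dict with "image" (420x560x3 uint8, blue, green, red), "range_z" (420x560 float32, m along the optical axis (not along the pixel's ray), 0 where there is no reading), "fx", "fy", "cx", "cy" (pixels), "world_from_camera" (4x4, takes a point from camera to world coordinates). Camera axes: x right, y up, looking along -z (the intrinsics and any distortion apply to the point x, -y, -z); pixel columns grow to the right and rows downward; lengths in m; the calibration is good to about 2 mm. The wrist camera is an equidistant fisheye: a pixel r from the principal point sees the ray r / f radians off the axis. A picture is of the moment at which its call begins.
- manip.close_job(): hands the job in, once; it reports no verdict.
The state is a dict: "t": time; "q": joint angles; "qd": joint speeds; "joint_efforts": joint torques, N m; "tcp_pos": TCP position; "tool_rot": TCP orientation; "force": force on the tool from outside, world axes, zero at the start; "moment": the same for the moment, N m; "gripper_width": finger opening in m.
Only numpy, scipy, OpenCV 4.12 (cv2) and the standard library are available. Lean on these libraries where they do the work, as an engineer would, in place of code of your own. Each camera call takes 0.05 s, during which the arm holds its last target.

## Working session

There is one attempt and no reset: what is moved stays moved. The work goes in short steps, Python scripts to look and compute and a shell command to move; the robot and the scene stay as the last step left them, time stands still between calls to the robot, and variables do not carry over. Pictures are saved under pics/ and viewed, and the job is handed in when it is done.

```bash
mkdir -p pics; ls; python3 - <<'E'
from workcell import manip
import cv2,numpy as np
print(manip.state())
for n in ["scene","top","wrist"]:
    d=manip.get_image(n); cv2.imwrite(f"pics/{n}0.png",d["image"]); np.savez(f"{n}0.npz",**d)
    print(n,d["fx"],d["fy"],d["cx"],d["cy"],d["world_from_camera"],[k for k in d])
E
```

```text
pics
{'t': 0.0, 'q': array([-1.27736199e+00,  3.53625563e-01,  1.63415550e+00, -4.15027925e-07,
        1.15523437e+00, -2.42424242e-03]), 'qd': array([-0.00077999, -0.00083773, -0.00098666,  0.00100933, -0.00046588,
        0.00025025]), 'joint_efforts': array([-3.69478466e-04, -5.93843293e+01, -3.34220910e+01,  6.97192946e-02,
        2.31608923e-02, -7.76017646e-05]), 'tcp_pos': array([ 0.18209615, -0.59746886,  0.30196859]), 'tool_rot': array([ 9.89078138e-01,  1.47390403e-01, -1.03333677e-04, -7.03844515e-04]), 'force': array([0.04238612, 1.06512316, 0.29929048]), 'moment': array([-0.03857879,  0.02107072, -0.00342607]), 'gripper_width': 0.09201838940026758}
scene 478.05268007258775 478.05268007258775 276.6770144218311 200.65848678589015 [[-0.95441621  0.19334717 -0.2273908   0.2829165 ]
 [-0.29835304 -0.59585626  0.74561437  0.64156133]
 [ 0.0086702   0.77946917  0.62638059  0.80493294]
 [ 0.          0.          0.          1.        ]] ['image', 'range_z', 'fx', 'fy', 'cx', 'cy', 'world_from_camera']
top 532.9039837868276 532.9039837868276 280.6789344861451 204.480153381584 [[ 0.02517931  0.98136473 -0.19049745  0.24370306]
 [-0.99963199  0.02664074  0.00511418 -0.21840166]
 [ 0.01009387  0.19029857  0.98167437  1.57977832]
 [ 0.          0.          0.          1.        ]] ['image', 'range_z', 'fx', 'fy', 'cx', 'cy', 'world_from_camera']
wrist 325.19226210127806 325.19226210127806 282.0357964266647 212.44480683720184 [[ 0.29135512  0.92593588  0.24032258  0.24939287]
 [-0.95661386  0.28239273  0.07172353 -0.57758399]
 [-0.00145396 -0.25079293  0.96803966  0.38264953]
 [ 0.          0.          0.          1.        ]] ['image', 'range_z', 'fx', 'fy', 'cx', 'cy', 'world_from_camera']
```

View pics/scene0.png

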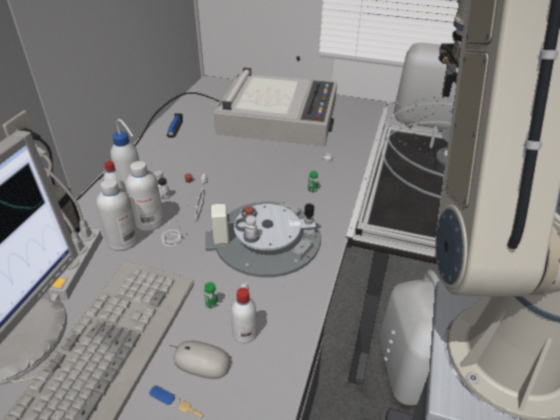

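View pics/top0.png

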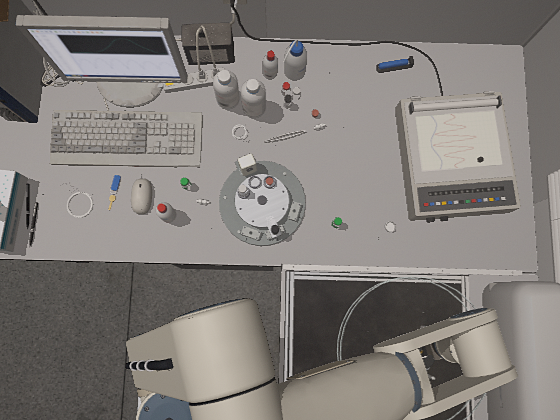

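View pics/wrist0.png

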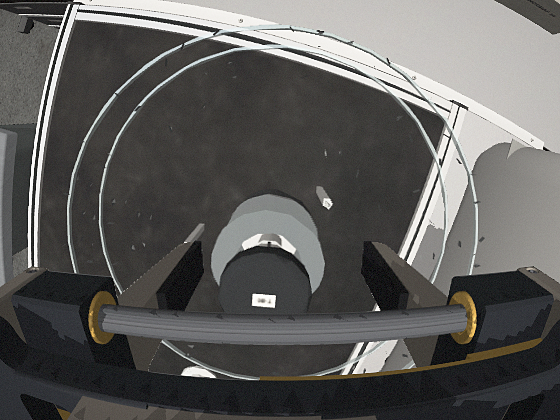

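The top picture shows the turret disc at about (262,200), the reader at (246,165) and the knob at (274,232). The wrist camera only sees a bin, so I'll zoom in on the top and scene views.

```bash
python3 - <<'E'
import cv2,numpy as np
a=np.load("top0.npz")["image"][140:260,200:320]; b=np.load("scene0.npz")["image"][190:285,190:335]
cv2.imwrite("pics/topz.png",cv2.resize(a,(600,600),interpolation=cv2.INTER_CUBIC)); cv2.imwrite("pics/scz.png",cv2.resize(b,None,fx=5,fy=5,interpolation=cv2.INTER_CUBIC))
E
```

```text
(no output)
```

View pics/topz.png

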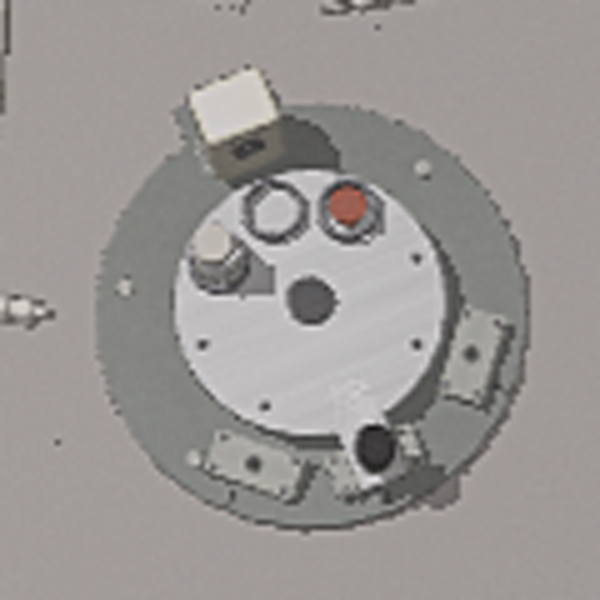

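View pics/scz.png

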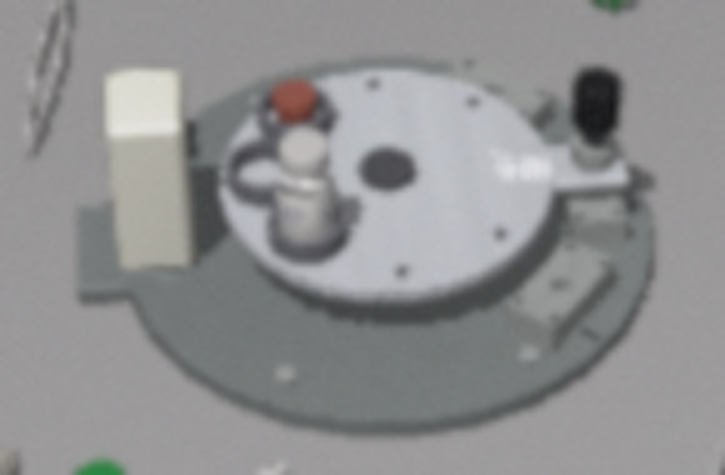

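The scene-camera zoom confirms it. The vial (white cap) is on the +y side, which is the cup at +45°, so the turret must go to about -0.785. That moves the arm clockwise to the left block, whose hole is at topz (254,463).

```bash
cat > h.py <<'E'
import numpy as np,cv2
def ray(d,u,v):
    T=d["world_from_camera"]; r=np.array([(u-d["cx"])/d["fx"],-(v-d["cy"])/d["fy"],-1.])
    return T[:3,3],T[:3,:3]@r
def onplane(d,u,v,z):
    o,r=ray(d,u,v); return o+r*(z-o[2])/r[2]
def tri(r1,r2):
    A=[];b=[]
    for o,d in (r1,r2):
        d=d/np.linalg.norm(d);P=np.eye(3)-np.outer(d,d);A.append(P);b.append(P@o)
    return np.linalg.lstsq(np.vstack(A),np.hstack(b),rcond=None)[0]
def blobs(img,box,thr):
    x0,y0,x1,y1=box; g=img[y0:y1,x0:x1].max(2); m=(g<thr).astype(np.uint8)
    n,l,s,c=cv2.connectedComponentsWithStats(m)
    return [(c[i]+[x0,y0],s[i]) for i in range(1,n) if s[i,4]>8]
E
python3 - <<'E'
from h import *
t=np.load("top0.npz");s=np.load("scene0.npz")
for d,box,nm in((t,(218,170,310,250),"top"),(s,(220,195,330,270),"scene")):
    print(nm)
    for thr in(45,80,95):
        for c,st in blobs(d["image"],box,thr): print(thr,c.round(1),st)
def p(x,y):return 200+(x-2)/5,140+(y-2)/5
hub=onplane(t,*p(311,301),.046);print("hub",hub)
print("holes",onplane(t,*p(254,463),.028),onplane(t,*p(472,354),.028))
print("knobtop c", onplane(t,*p(376,443),.094))
print("scene hub",onplane(s,190+387/5,190+168/5,.046),"scene b hole",onplane(s,190+560/5,190+284/5,.028),"knobtop",onplane(s,190+597/5,190+78/5,.094))
for n,xy in(("hub",(262,200)),("plate",(222,200)),("knob",(275,228))):
    u,v=xy; o,r=ray(t,u,v); print(n,o+r*t["range_z"][v,u])
E
```

```text
top
80 [274.9 229. ] [54 55  7 10 57]
80 [262.3 227.2] [38 57 12  3 14]
95 [248.3 170.3] [28  0  6  2  9]
95 [257.  173.1] [27  0 23 11 80]
95 [267.4 177.2] [47  6  7  4  9]
95 [255.3 186.8] [34 15  8  4 10]
95 [268.3 187.1] [47 16  7  3  9]
95 [285.9 210.5] [ 59  16  16  39 111]
95 [246.7 195.2] [24 20  8  9 17]
95 [261.8 199.6] [40 26  9  9 51]
95 [297.9 214.4] [71 35 14 18 38]
95 [261.1 227.6] [33 55 18  5 37]
95 [274.9 229.1] [53 55 10 10 65]
95 [281.2 236.2] [51 58 21 13 85]
95 [260.3 236.4] [39 63  7  8 18]
95 [264.  244.8] [38 74 17  2 17]
scene
45 [308.8 210.5] [85 10  8 12 79]
80 [308.8 210.6] [ 84   9  10  15 115]
80 [230.8 231.6] [ 9 29  6 16 69]
80 [279.4 247.4] [ 28  35  55  24 161]
95 [308.8 210.7] [ 84   9  10  15 126]
95 [227.7 218. ] [ 7 20  3  7 15]
95 [239.6 220.6] [17 24  7  5 15]
95 [267.1 223.5] [43 26  9  6 49]
95 [230.7 231.6] [ 8 28  8 20 97]
95 [316.1 228.4] [94 30  5  7 17]
95 [278.2 247.2] [ 24  34  60  26 264]
95 [254.8 239.1] [30 41  9  6 19]
95 [306.6 251. ] [81 50 12 13 26]
95 [305.8 262.7] [76 59 20 16 29]
hub [ 0.55382551 -0.17063223  0.046     ]
holes [ 0.45957412 -0.13973266  0.028     ] [ 0.52805419 -0.26636231  0.028     ]
knobtop c [ 0.46356929 -0.21130801  0.094     ]
scene hub [ 0.55339995 -0.1714087   0.046     ] scene b hole [ 0.4581835  -0.13842005  0.028     ] knobtop [ 0.46244522 -0.21073318  0.094     ]
hub [ 0.55118378 -0.17155179  0.05620215]
plate [ 0.55801103 -0.04971102  0.00613828]
knob [ 0.46443875 -0.21184691  0.09207291]
```

I measured hub ≈ (0.5535, -0.171), knob ≈ (0.463, -0.211) and hole b ≈ (0.459, -0.139). That puts station b at about -0.74 rad. I'll hover over the knob first, with the jaws along the radius so that closing can't load the pin sideways.

```bash
cat >> h.py <<'E'
from scipy.spatial.transform import Rotation as R
from workcell import manip
HUB=np.array([.5535,-.1710]); KN=np.array([.463,-.211])
def toolpose(phi_deg):  # tool down, tool x at phi
    return R.from_euler('z',phi_deg,degrees=True)*R.from_euler('x',180,degrees=True)
def delta(p,phi,ref=None):
    s=manip.state() if ref is None else ref
    R0=R.from_quat(s["tool_rot"]); d=R0.inv().apply(np.array(p)-s["tcp_pos"])*100
    return d.round(2),(R0.inv()*toolpose(phi)).as_rotvec(degrees=True).round(2)
def stat():
    s=manip.state(); x=R.from_quat(s["tool_rot"]).as_matrix()
    print("t",round(s["t"],2),"tcp",s["tcp_pos"].round(4),"phi",np.degrees(np.arctan2(x[1,0],x[0,0])).round(2),"F",s["force"].round(1),"M",s["moment"].round(2),"w",round(s["gripper_width"],4),"q",s["q"].round(2))
E
python3 - <<'E'
from h import *
v=KN-HUB; print(np.linalg.norm(v), np.degrees(np.arctan2(*v[::-1])))
stat(); print(delta([.463,-.211,.25],113.8))
E
```

```text
0.09894569217505123 -156.15510096707095
t 0.15 tcp [ 0.1821 -0.5976  0.3021] phi 16.95 F [ 0.2 -0.7  0.5] M [-0.   -0.02  0.03] w 0.0916 q [-1.28  0.35  1.63  0.    1.16 -0.  ]
(array([ 38.14, -28.79,   5.25]), array([-4.000e-02, -5.000e-02, -9.685e+01]))
```

```bash
python3 -m creep '10 -7 0 0 0 -24 5.5; 20 -15 0 0 0 -50 5.5; 30 -22 3 0 0 -75 5.5; 38.14 -28.79 5.25 0 0 -96.85 5.5; 38.14 -28.79 5.25 0 0 -96.85 5.5; 38.14 -28.79 5.25 0 0 -96.85 5.5; 38.14 -28.79 5.25 0 0 -96.85 5.5; 38.14 -28.79 5.25 0 0 -96.85 5.5; 38.14 -28.79 5.25 0 0 -96.85 5.5; 38.14 -28.79 5.25 0 0 -96.85 5.5; 38.14 -28.79 5.25 0 0 -96.85 5.5; 38.14 -28.79 5.25 0 0 -96.85 5.5; 38.14 -28.79 5.25 0 0 -96.85 5.5; 38.14 -28.79 5.25 0 0 -96.85 5.5; 38.14 -28.79 5.25 0 0 -96.85 5.5; 38.14 -28.79 5.25 0 0 -96.85 5.5' 30
python3 - <<'E'
from h import *
stat()
d=manip.get_image("wrist");cv2.imwrite("pics/w1.png",d["image"]);np.savez("w1.npz",**d)
d=manip.get_image("scene");cv2.imwrite("pics/s1.png",cv2.resize(d["image"][100:310,150:430],None,fx=2,fy=2))
E
```

```text
t: 1.75
tcp_pos: [0.463, -0.2115, 0.2502]
tool_rot: [0.547, 0.837, 0.0, 0.0]
force: [-0.3, -0.2, 0.1]
gripper_width: 0.0551
t 1.75 tcp [ 0.463  -0.2115  0.2502] phi 113.72 F [-0.3 -0.2  0.1] M [-0.02 -0.13 -0.05] w 0.0551 q [-0.43  0.23  1.93  0.    0.98 -0.85]
```

View pics/w1.png

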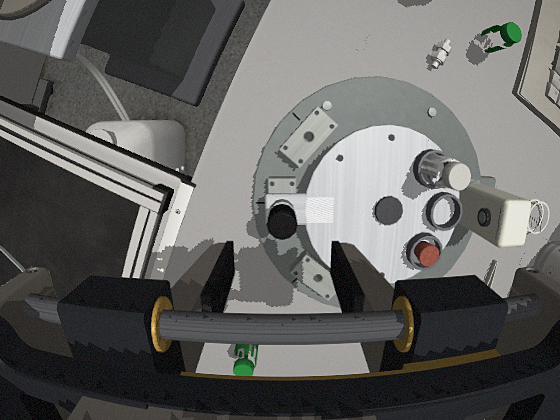

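View pics/s1.png

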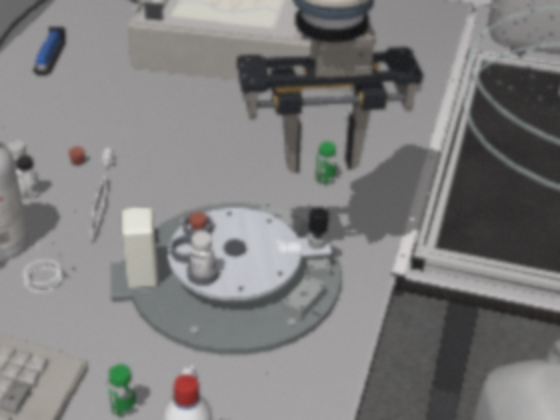

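The wrist picture gives a sharp view: hub at (388,211), hole b at (308,136), hole a at (318,279) and the knob near (281,221). The vial is at (440,172) beside the empty cup at (443,211). I'll refine positions from this picture.

```bash
cat >> h.py <<'E'
def wray(d,u,v):
    x=np.array([u-d["cx"],v-d["cy"]]); r=np.hypot(*x); th=r/d["fx"]; k=np.sin(th)/max(r,1e-9)
    T=d["world_from_camera"]; return T[:3,3],T[:3,:3]@np.array([x[0]*k,-x[1]*k,-np.cos(th)])
def won(d,u,v,z):
    o,r=wray(d,u,v); return o+r*(z-o[2])/r[2]
E
python3 - <<'E'
from h import *
d=np.load("w1.npz");im=d["image"]
for thr in (35,50,70,90):
  for c,s in blobs(im,(262,85,410,300),thr):
    if s[4]<900: print(thr,c.round(1),s)
cv2.imwrite("pics/w1z.png",cv2.resize(im[100:300,250:400],None,fx=4,fy=3.0) if 0 else cv2.resize(im[110:250,250:400],None,fx=4,fy=4,interpolation=cv2.INTER_CUBIC))
E
```

```text
35 [375.9 207.5] [113 116   5  14  14]
35 [281.4 221.2] [  5 119  30  35 652]
35 [401.7 288.9] [131 195  17  20 261]
50 [295.4 115.7] [31 28  7  7 10]
50 [378.4 204.1] [113 112  13  18  28]
50 [281.5 221.7] [  5 119  31  36 820]
50 [408.  251.1] [144 156   4  20  51]
50 [294.1 280.2] [ 30 193   5   5  10]
50 [386.1 281.4] [121 193   7   7   9]
50 [401.5 289. ] [130 195  18  20 279]
70 [295.5 116. ] [30 28  8  7 14]
70 [311.1 136.3] [47 48  4  8 11]
70 [379.1 205.9] [113 111  18  25  53]
70 [281.7 221.7] [  4 119  39  36 857]
70 [407.9 251.4] [144 156   4  21  61]
70 [297.4 260. ] [ 28 164  16  22  87]
70 [361.5 254.5] [ 95 165  10  10  10]
70 [295.3 272.8] [ 32 186   4   4  11]
70 [319.1 276.7] [ 54 190   6   5  15]
70 [293.9 280.2] [ 29 193   7   6  16]
90 [316.3 112.1] [53 26  4  3  9]
90 [295.5 116. ] [30 28  8  7 14]
90 [331.2 126. ] [68 40  4  3 10]
90 [308.6 136. ] [42 47 10  9 65]
90 [391.1 137.2] [127  50   5   6  25]
90 [310.9 171.3] [ 35  57  40  51 352]
90 [285.  147.2] [22 61  3  4 10]
90 [286.6 159.9] [ 13  65  23  21 124]
90 [339.5 157.8] [75 70  6  6 26]
90 [300.2 161. ] [37 75  4  3 10]
90 [283.3 176.7] [ 7 91 26  2 37]
90 [266.  186.4] [ 2 94  4 16 44]
90 [271.6 183.5] [ 8 97  4  4 11]
90 [291.6 183.5] [28 97  4  4 11]
90 [387.9 210.2] [112 111  28  29 615]
90 [407.8 251.2] [144 156   4  21  66]
90 [295.2 272.8] [ 31 186   5   5  17]
90 [318.5 277.2] [ 54 189   6   7  32]
```

View pics/w1z.png

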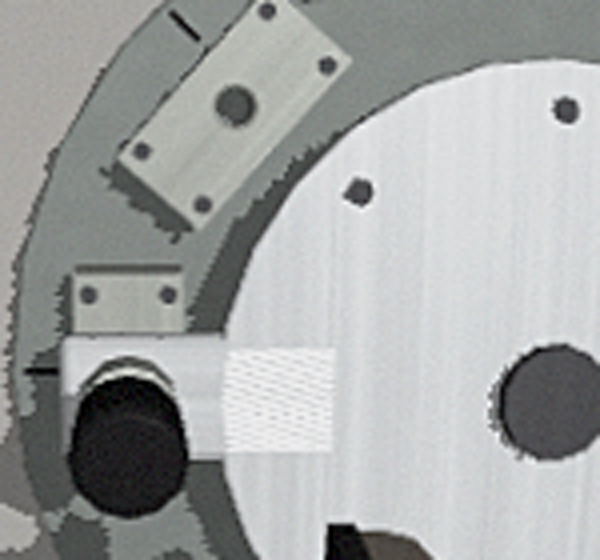

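```bash
python3 - <<'E'
from h import *
d=np.load("w1.npz")
hub=won(d,388.0,210.6,.0475)[:2]; 
for z in(.044,.05): print("hub z",z,won(d,388.0,210.6,z))
kn=won(d,281.6,224.7,.094);hb=won(d,308.6,136,.028);ha=won(d,318.5,277.5,.028)
cap=won(d,455,177,.102); 
print("knob",kn,"hb",hb,"ha",ha,"cap",cap)
ang=lambda p,h:np.degrees(np.arctan2(p[1]-h[1],p[0]-h[0]))
for h in(hub,HUB):
  print(h,[ (round(np.hypot(*(p[:2]-h)),4),round(ang(p,h)%360,2)) for p in(kn,hb,ha)])
# marks midpoints on plate z=.012: mid tick
tm=won(d,250+40/4,110+370/4,.012);tb=won(d,250+185/4,110+25/4,.012);print("ticks",[(round(ang(p,hub)%360,2),np.hypot(*(p[:2]-hub)).round(3)) for p in(tm,tb)])
E
```

```text
hub z 0.044 [ 0.55540824 -0.17373251  0.044     ]
hub z 0.05 [ 0.5528771 -0.1731833  0.05     ]
knob [ 0.46287792 -0.2126552   0.094     ] hb [ 0.45936539 -0.14262846  0.028     ] ha [ 0.52872772 -0.26785605  0.028     ] cap [ 0.57103735 -0.12104327  0.102     ]
[ 0.55393174 -0.17341214] [(np.float64(0.0992), np.float64(203.32)), (np.float64(0.0995), np.float64(161.97)), (np.float64(0.0977), np.float64(255.06))]
[ 0.5535 -0.171 ] [(np.float64(0.0997), np.float64(204.69)), (np.float64(0.0983), np.float64(163.23)), (np.float64(0.1), np.float64(255.65))]
ticks [(np.float64(204.01), np.float64(0.121)), (np.float64(158.65), np.float64(0.12))]
```

```bash
python3 -m creep '0 0 4 0 0 0 5.5; 0 0 8 0 0 0 5.5; 0 0 9.8 0 0 0 5.5; 0 0 9.8 0 0 0 5.5; 0 0 9.8 0 0 0 3.5; 0 0 9.8 0 0 0 2; 0 0 9.8 0 0 0 2; 0 0 9.8 0 0 0 2; 0 0 9.8 0 0 0 2' 10
python3 - <<'E'
from h import *
stat()
d=manip.get_image("wrist");cv2.imwrite("pics/w2.png",d["image"])
E
```

```text
t: 2.75
tcp_pos: [0.4629, -0.2117, 0.1531]
tool_rot: [0.546, 0.838, -0.0, 0.0]
force: [-5.5, -1.7, 7.0]
gripper_width: 0.0234
t 2.75 tcp [ 0.4629 -0.2117  0.1531] phi 113.83 F [-5.5 -1.7  7. ] M [-0.35  0.68  0.  ] w 0.0234 q [-0.43  0.38  2.   -0.    0.76 -0.85]
```

View pics/w2.png

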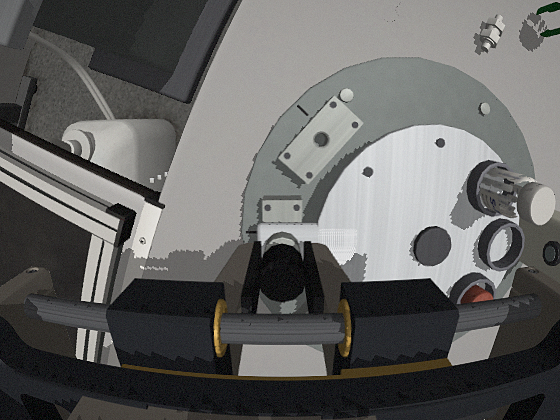

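The jaws closed on the knob at 23.4 mm. I'll tighten the grip and lift.

```bash
python3 -m creep '0 0 0 0 0 0 2; 0 0 0 0 0 0 2; 0 0 0 0 0 0 2; 0 0 -0.3 0 0 0 2; 0 0 -0.6 0 0 0 2; 0 0 -0.9 0 0 0 2; 0 0 -1.15 0 0 0 2; 0 0 -1.3 0 0 0 2;  0 0 -1.3 0 0 0 2; 0 0 -1.3 0 0 0 2' 30
python3 - <<'E'
from h import *
stat()
d=manip.get_image("wrist");cv2.imwrite("pics/w3.png",d["image"])
d=manip.get_image("scene");cv2.imwrite("pics/s3.png",cv2.resize(d["image"][150:290,190:350],None,fx=4,fy=4,interpolation=cv2.INTER_CUBIC))
E
```

```text
t: 3.8
tcp_pos: [0.4627, -0.2112, 0.165]
tool_rot: [0.546, 0.838, -0.0, -0.0]
force: [-1.9, -3.1, -9.2]
gripper_width: 0.0235
t 3.8 tcp [ 0.4627 -0.2112  0.165 ] phi 113.8 F [-1.9 -3.1 -9.2] M [-0.51  0.3  -0.07] w 0.0235 q [-0.43  0.36  1.99 -0.    0.79 -0.85]
```

View pics/s3.png

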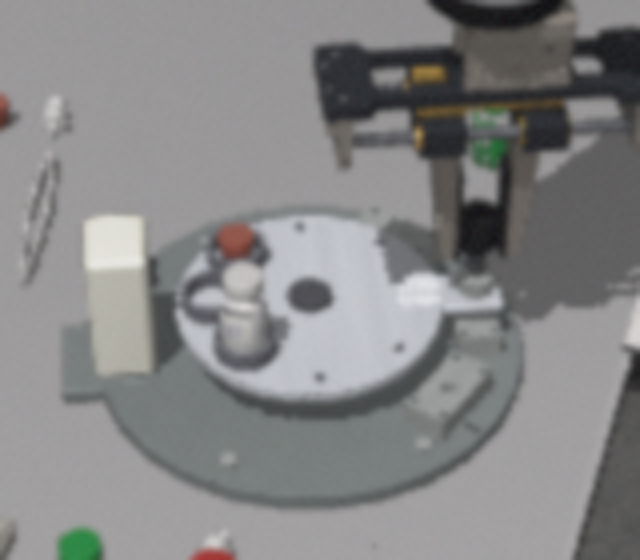

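View pics/w3.png

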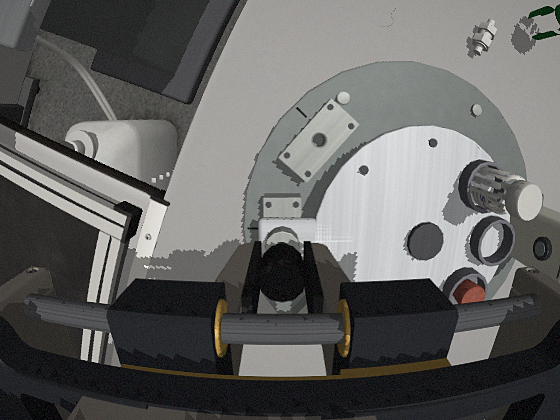

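The spring load reads 9.2 N and the TCP rose 11.9 mm, so the pin is clear. Next I'll work out the swing rows.

```bash
cat >> h.py <<'E'
def arc(angs,z,hub,p0,phi0):
    s=manip.state()
    for a in angs:
        c,si=np.cos(a),np.sin(a); v=np.array(p0)-hub; p=np.array(hub)+[c*v[0]-si*v[1],si*v[0]+c*v[1]]
        d,r=delta([*p,z],phi0+np.degrees(a),s); print(round(a,3),d,r)
E
python3 - <<'E'
from h import *
arc(np.arange(-.06,-.65,-.06).tolist()+[-.64],.165,[.5537,-.172],[.4627,-.2112],113.8)
E
```

```text
-0.06 [ 0.59  0.02 -0.01] [-0.04 -0.04  3.44]
-0.12 [ 1.18  0.08 -0.01] [-0.04 -0.04  6.87]
-0.18 [ 1.77  0.17 -0.01] [-0.04 -0.04 10.31]
-0.24 [ 2.35  0.3  -0.01] [-0.04 -0.03 13.75]
-0.3 [ 2.92  0.46 -0.01] [-0.04 -0.03 17.19]
-0.36 [ 3.48  0.66 -0.01] [-0.05 -0.03 20.62]
-0.42 [ 4.03  0.89 -0.  ] [-0.05 -0.03 24.06]
-0.48 [ 4.56  1.16 -0.  ] [-0.05 -0.03 27.5 ]
-0.54 [ 5.08  1.45 -0.  ] [-5.000e-02 -3.000e-02  3.094e+01]
-0.6 [ 5.58  1.78 -0.  ] [-5.000e-02 -3.000e-02  3.438e+01]
-0.64 [ 5.9   2.01 -0.  ] [-5.000e-02 -3.000e-02  3.667e+01]
```

```bash
python3 -m creep '0.3 0.01 0 0 0 1.72 2; 0.59 0.02 0 0 0 3.44 2; 0.89 0.05 0 0 0 5.15 2; 1.18 0.08 0 0 0 6.87 2; 1.77 0.17 0 0 0 10.31 2; 2.35 0.30 0 0 0 13.75 2; 2.92 0.46 0 0 0 17.19 2; 2.92 0.46 0 0 0 17.19 2' 30
python3 - <<'E'
from h import *
stat()
arc([-.36,-.42,-.48,-.54,-.6,-.64],.165,[.5537,-.172],[.4627,-.2112],113.8)
E
```

```text
t: 4.7
tcp_pos: [0.4554, -0.182, 0.165]
tool_rot: [0.665, 0.746, 0.0, -0.0]
force: [-1.9, -0.4, -10.3]
gripper_width: 0.0229
t 4.7 tcp [ 0.4554 -0.182   0.165 ] phi 96.57 F [ -1.9  -0.4 -10.3] M [-0.11  0.17 -0.13] w 0.0229 q [-0.38  0.33  2.03  0.    0.78 -0.5 ]
-0.36 [ 0.54 -0.    0.01] [-0.02 -0.05  3.4 ]
-0.42 [1.13 0.06 0.01] [-0.02 -0.05  6.83]
-0.48 [1.72 0.15 0.01] [-0.02 -0.04 10.27]
-0.54 [2.3  0.28 0.01] [-0.02 -0.04 13.71]
-0.6 [2.87 0.44 0.01] [-0.02 -0.04 17.15]
-0.64 [3.25 0.57 0.01] [-0.02 -0.04 19.44]
```

```bash
python3 -m creep '0.27 0 0 0 0 1.7 2; 0.56 0.01 0 0 0 3.4 2; 1.15 0.07 0 0 0 6.83 2; 1.74 0.16 0 0 0 10.27 2; 2.32 0.29 0 0 0 13.71 2; 2.88 0.45 0 0 0 17.15 2; 3.08 0.51 0 0 0 18.3 2; 3.26 0.58 0 0 0 19.44 2; 3.26 0.58 0 0 0 19.44 2; 3.26 0.58 0 0 0 19.44 2' 30
python3 - <<'E'
from h import *
stat()
d=manip.get_image("wrist");cv2.imwrite("pics/w4.png",d["image"])
d=manip.get_image("scene");cv2.imwrite("pics/s4.png",cv2.resize(d["image"][150:290,190:350],None,fx=4,fy=4,interpolation=cv2.INTER_CUBIC));np.savez("s4.npz",**d)
d=manip.get_image("top");np.savez("t4.npz",**d);cv2.imwrite("pics/t4.png",cv2.resize(d["image"][140:260,200:320],(600,600),interpolation=cv2.INTER_CUBIC))
E
```

```text
t: 5.7
tcp_pos: [0.4576, -0.1496, 0.1652]
tool_rot: [0.781, 0.624, 0.0, -0.0]
force: [-0.1, 1.9, -10.5]
gripper_width: 0.0233
t 5.7 tcp [ 0.4576 -0.1496  0.1652] phi 77.22 F [ -0.1   1.9 -10.5] M [ 0.22 -0.06  0.04] w 0.0233 q [-0.32  0.32  2.05  0.    0.77 -0.1 ]
```

View pics/w4.png

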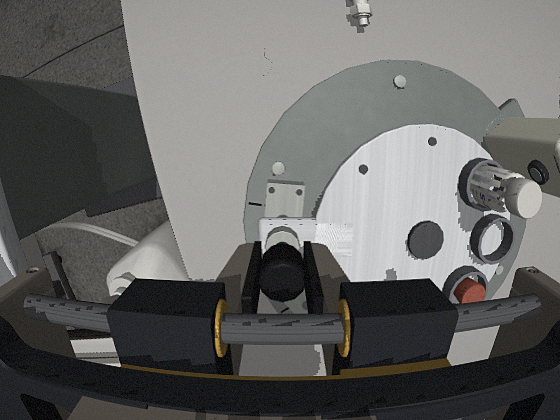

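View pics/s4.png

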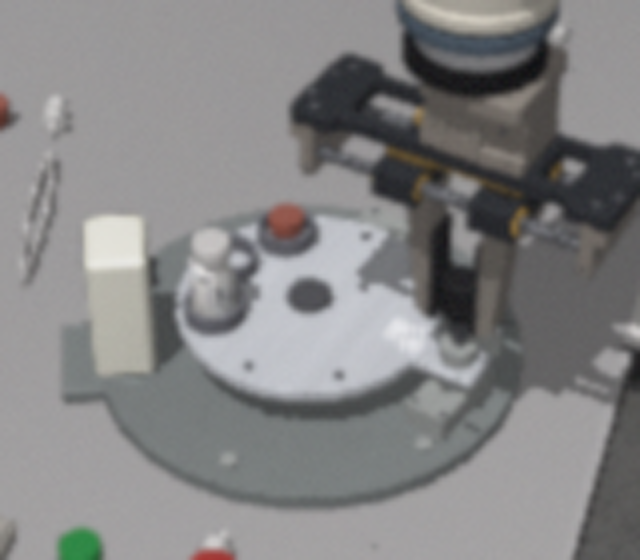

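View pics/t4.png

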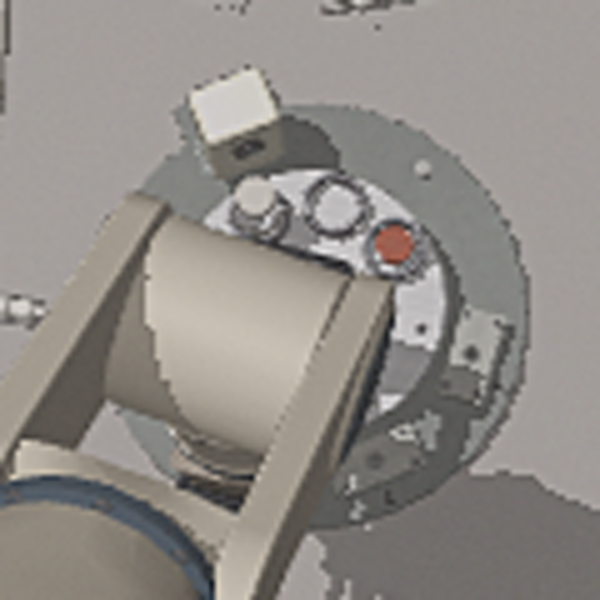

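The turret followed to about -0.64 rad, and the vial (wrist picture, (500,190)) is still upright in its cup. I'll lower gently until the block carries the pin.

```bash
python3 -m creep '0 0 0.08 0 0 0 2; 0 0 0.16 0 0 0 2; 0 0 0.22 0 0 0 2; 0 0 0.22 0 0 0 2' 30
python3 -c "
from h import *
stat()
t=np.load('t4.npz');p=lambda x,y:(200+(x-2)/5,140+(y-2)/5)
h=np.array([.5537,-.1715])
for q in((375,461),(254,463)):
  w=onplane(t,*p(*q),.028);print(w,np.degrees(np.arctan2(w[1]-h[1],w[0]-h[0]))%360)
"
```

```text
t: 6.25
tcp_pos: [0.4576, -0.1497, 0.1629]
tool_rot: [0.782, 0.624, 0.0, 0.0]
force: [-0.0, 2.5, -9.8]
gripper_width: 0.0236
t 6.25 tcp [ 0.4576 -0.1497  0.1629] phi 77.17 F [-0.   2.5 -9.8] M [ 0.31 -0.05  0.07] w 0.0236 q [-0.32  0.33  2.05  0.    0.76 -0.1 ]
[ 0.46264731 -0.21069705  0.028     ] 203.29127582859954
[ 0.45957412 -0.13973266  0.028     ] 161.35054096601658
```

```bash
python3 -m creep '0 0 0.04 0 0 0 2; 0 0 0.06 0 0 0 2; 0 0 0.06 0 0 0 2' 30; python3 -m creep '0 0 0.03 0 0 0 2; 0 0 0.05 0 0 0 2; 0 0 0.05 0 0 0 2' 30
```

```text
t: 6.55
tcp_pos: [0.4576, -0.1497, 0.1624]
tool_rot: [0.782, 0.624, 0.0, 0.0]
force: [-1.3, 1.6, -9.9]
gripper_width: 0.0228
t: 6.85
tcp_pos: [0.4576, -0.1497, 0.1621]
tool_rot: [0.782, 0.624, 0.0, 0.0]
force: [-1.6, 2.2, -3.7]
gripper_width: 0.0235
```

Contact: the block is now carrying about 6 N of the spring load. I'll relax the grip, open the jaws and turn 90° so they straddle the knob tangentially for the push.

```bash
python3 -m creep '0 0 0 0 0 0 2.3; 0 0 0 0 0 0 2.3; 0 0 0 0 0 0 3.0;0 0 0 0 0 0 5.5; 0 0 0 0 0 0 5.5; 0 0 0 0 0 0 5.5' 3
python3 - <<'E'
from h import *
stat()
d=manip.get_image("wrist");cv2.imwrite("pics/w5.png",d["image"]);np.savez("w5.npz",**d)
E
```

```text
t: 7.45
tcp_pos: [0.4579, -0.1498, 0.1621]
tool_rot: [0.782, 0.624, 0.0, 0.0]
force: [-0.1, 0.1, -0.7]
gripper_width: 0.0519
t 7.45 tcp [ 0.4579 -0.1498  0.1621] phi 77.17 F [-0.1  0.1 -0.7] M [-0.08 -0.09  0.02] w 0.0519 q [-0.32  0.33  2.05 -0.    0.76 -0.1 ]
```

View pics/w5.png

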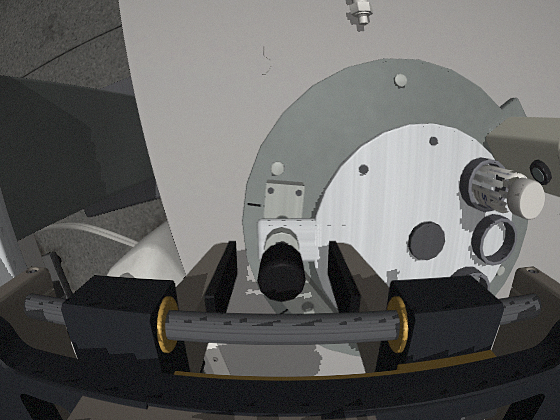

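The jaws are open and the knob sits between them at (281,270), still high and riding on the block. Next is the turn.

```bash
python3 -m creep '0 0 0 0 0 8 5.5; 0 0 0 0 0 16 5.5; 0 0 0 0 0 24 5.5; 0 0 0 0 0 32 5.5; 0 0 0 0 0 40 5.5; 0 0 0 0 0 48 5.5; 0 0 0 0 0 56 5.5; 0 0 0 0 0 64 5.5; 0 0 0 0 0 72 5.5; 0 0 0 0 0 80 5.5; 0 0 0 0 0 88 5.5; 0 0 0 0 0 93 5.5; 0 0 0 0 0 93 3.4; 0 0 0 0 0 93 2.9; 0 0 0 0 0 93 2.8; 0 0 0 0 0 93 2.8; 0 0 0 0 0 93 2.8' 5
python3 - <<'E'
from h import *
stat()
d=manip.get_image("wrist");cv2.imwrite("pics/w6.png",d["image"]);np.savez("w6.npz",**d)
E
```

```text
t: 9.2
tcp_pos: [0.4576, -0.1497, 0.1619]
tool_rot: [0.991, -0.137, 0.0, 0.0]
force: [1.2, -0.5, 1.0]
gripper_width: 0.0283
t 9.2 tcp [ 0.4576 -0.1497  0.1619] phi -15.79 F [ 1.2 -0.5  1. ] M [0.08 0.01 0.07] w 0.0283 q [-0.32  0.33  2.05 -0.    0.76  1.53]
```

View pics/w6.png

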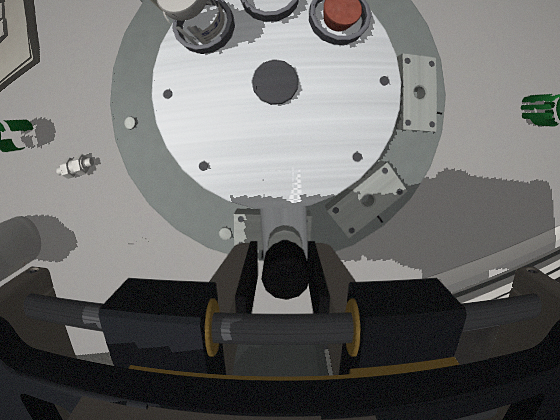

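The jaws straddle the knob at (285,268). The push direction is tool -y, with the hole about 9.6 mm ahead.

```bash
python3 -m creep '0 -0.1 0 0 0 0 2.8; 0 -0.2 0 0 0 0 2.8; 0 -0.3 0 0 0 0 2.8; 0 -0.4 0 0 0 0 2.8; 0 -0.5 0 0 0 0 2.8; 0 -0.6 0 0 0 0 2.8; 0 -0.7 0 0 0 0 2.8; 0 -0.7 0 0 0 0 2.8' 5
python3 - <<'E'
from h import *
stat()
d=manip.get_image("wrist");cv2.imwrite("pics/w7.png",d["image"][150:320,180:400]);print(d["range_z"][280,285])
E
python3 -m creep '0 -0.05 0 0 0 0 2.8; 0 -0.1 0 0 0 0 2.8; 0 -0.1 0 0 0 0 2.8' 5
```

```text
t: 10.05
tcp_pos: [0.4587, -0.1431, 0.1616]
tool_rot: [0.991, -0.137, -0.001, 0.0]
force: [-2.3, -3.3, -0.2]
gripper_width: 0.0277
t 10.05 tcp [ 0.4587 -0.1431  0.1616] phi -15.8 F [-2.3 -3.3 -0.2] M [-0.6   0.5  -0.02] w 0.0277 q [-0.3   0.33  2.05 -0.    0.76  1.54]
0.15432918
t: 10.4
tcp_pos: [0.4597, -0.1418, 0.1618]
tool_rot: [0.99, -0.138, -0.0, -0.0]
force: [0.5, -0.3, 0.5]
gripper_width: 0.0278
```

View pics/w7.png

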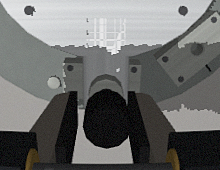

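```bash
python3 -m creep '0 -0.04 0 0 0 0 2.8; 0 -0.08 0 0 0 0 2.8; 0 -0.08 0 0 0 0 2.8' 5; python3 -m creep '0 -0.04 0 0 0 0 2.8; 0 -0.08 0 0 0 0 2.8; 0 -0.08 0 0 0 0 2.8' 5
python3 - <<'E'
from h import *
stat()
d=manip.get_image("wrist");cv2.imwrite("pics/w8.png",d["image"][150:320,180:400]);print(d["range_z"][280,285])
E
```

```text
t: 10.7
tcp_pos: [0.4603, -0.1411, 0.162]
tool_rot: [0.99, -0.138, 0.0, -0.0]
force: [-0.2, -1.0, 0.4]
gripper_width: 0.028
t: 11.0
tcp_pos: [0.4604, -0.1404, 0.162]
tool_rot: [0.99, -0.138, 0.0, 0.0]
force: [-0.1, -0.9, 0.3]
gripper_width: 0.0281
t 11.0 tcp [ 0.4604 -0.1404  0.162 ] phi -15.83 F [-0.1 -0.9  0.3] M [-0.13 -0.05 -0.05] w 0.0281 q [-0.3   0.33  2.05  0.    0.76  1.55]
0.16391443
```

View pics/w8.png

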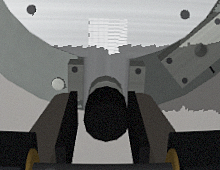

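The knob range grew from 154 to 164 mm, which suggests the pin has dropped. I'll check with other views before letting go.

```bash
python3 - <<'E'
from h import *
d=manip.get_image("wrist");np.savez("w9.npz",**d);cv2.imwrite("pics/w9.png",d["image"])
for n in("w6","w9"):
    e=np.load(n+".npz"); print(n,[(v,float(e["range_z"][v,285].round(4))) for v in range(245,300,8)])
    o,r=wray(e,286,278); f=e["range_z"][278,286]; ax=-e["world_from_camera"][:3,2]; print(o+r*f/(r@ax))
d=manip.get_image("scene");np.savez("s9.npz",**d);cv2.imwrite("pics/s9.png",cv2.resize(d["image"][150:290,190:350],None,fx=4,fy=4,interpolation=cv2.INTER_CUBIC))
E
```

```text
w6 [(245, 0.1687999963760376), (253, 0.15700000524520874), (261, 0.15299999713897705), (269, 0.1543000042438507), (277, 0.15530000627040863), (285, 0.15449999272823334), (293, 0.1550000011920929)]
[ 0.45821761 -0.1522853   0.10133543]
w9 [(245, 0.16979999840259552), (253, 0.16089999675750732), (261, 0.1615999937057495), (269, 0.16410000622272491), (277, 0.16359999775886536), (285, 0.16529999673366547), (293, 0.26969999074935913)]
[ 0.45649497 -0.14189784  0.0919001 ]
```

View pics/w9.png

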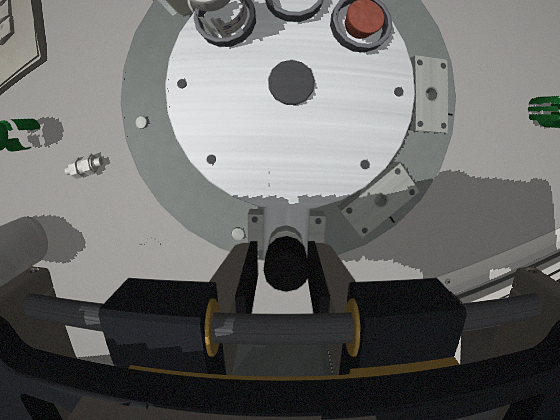

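View pics/s9.png

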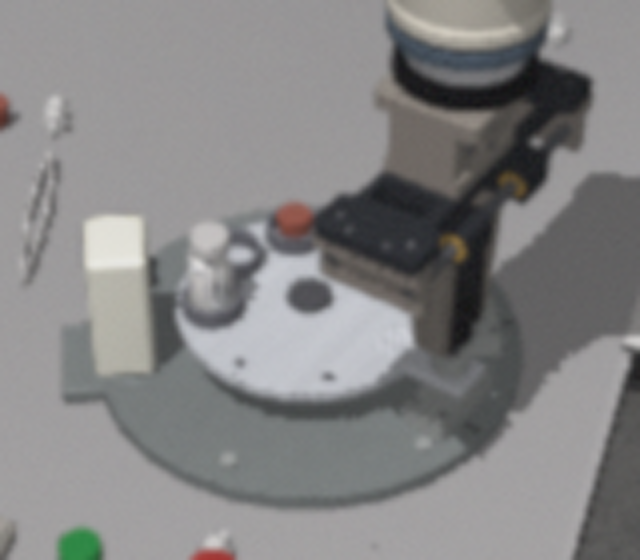

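The knob top fell 9.4 mm (z 0.1013 to 0.0919, the same as at the start). The block's two ends now show symmetrically beside the arm at (255,217) and (318,219), so the pin is home. I'll open, go straight up and verify.

```bash
python3 -m creep '0 0 0 0 0 0 4; 0 0 0 0 0 0 5.5; 0 0 0 0 0 0 5.5; 0 0 -2 0 0 0 5.5; 0 0 -5 0 0 0 5.5; 0 0 -9 0 0 0 5.5; 0 0 -13 0 0 0 5.5; -3 3 -17 0 0 0 5.5; -8 8 -17 0 0 0 5.5; -12 12 -17 0 0 0 5.5; -15 16 -17 0 0 0 5.5; -15 18 -17 0 0 0 5.5; -15 18 -17 0 0 0 5.5; -15 18 -17 0 0 0 5.5' 5
python3 - <<'E'
from h import *
stat()
t=manip.get_image("top");np.savez("t10.npz",**t);cv2.imwrite("pics/t10.png",cv2.resize(t["image"][140:260,200:320],(600,600),interpolation=cv2.INTER_CUBIC))
d=manip.get_image("scene");np.savez("s10.npz",**d);cv2.imwrite("pics/s10.png",cv2.resize(d["image"][150:290,190:350],None,fx=4,fy=4,interpolation=cv2.INTER_CUBIC))
E
```

```text
t: 12.55
tcp_pos: [0.2659, -0.2733, 0.332]
tool_rot: [0.99, -0.14, 0.0, -0.0]
force: [1.0, 0.6, 0.0]
gripper_width: 0.0551
t 12.55 tcp [ 0.2659 -0.2733  0.332 ] phi -16.07 F [1.  0.6 0. ] M [0.04 0.03 0.02] w 0.0551 q [-0.8  -0.08  2.07  0.    1.15  1.05]
```

View pics/t10.png

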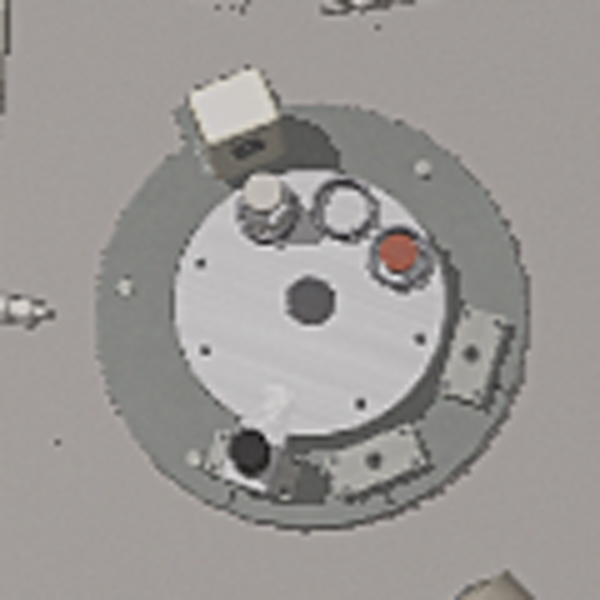

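View pics/s10.png

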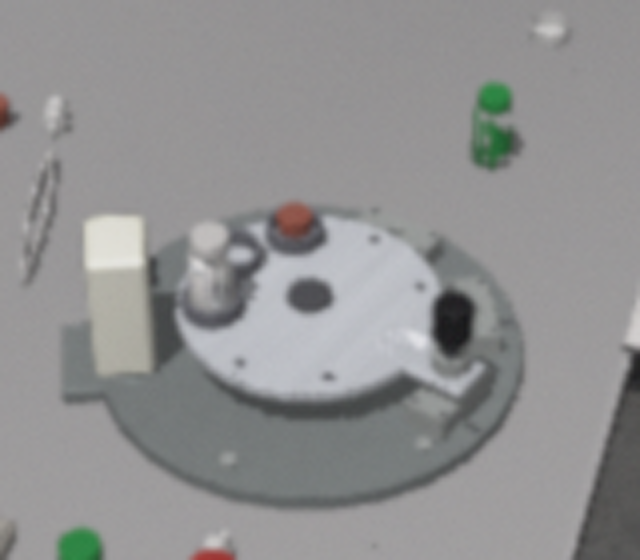

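```bash
python3 - <<'E'
from h import *
p=lambda x,y:(200+(x-2)/5,140+(y-2)/5)
t0=np.load("top0.npz");t=np.load("t10.npz");s0=np.load("scene0.npz");s=np.load("s10.npz")
h=np.array([.5537,-.1715])
a=[]
for tt,ss,bt,bs in((t0,s0,(268,222,284,236),(300,200,320,220)),(t,s,(242,220,258,238),(294,218,310,240))):
    c=max(blobs(tt["image"],bt,80),key=lambda b:b[1][4])[0];e=max(blobs(ss["image"],bs,70),key=lambda b:b[1][4])[0]
    w=tri(ray(tt,*c),ray(ss,*e)); a.append(np.arctan2(w[1]-h[1],w[0]-h[0])%6.2832); print(c,e,w)
    m=[tt["range_z"][int(c[1])+j,int(c[0])+i] for i in(-1,0,1) for j in(-2,-1,0)]; print("z top",(tt["world_from_camera"][2,3]+np.median(m)*ray(tt,*c)[1][2]).round(4))
print("turret",a[1]-a[0])
cap=onplane(t,*p(262,190),.102);rp=h+.058*np.array([np.cos(np.radians(23.5)),np.sin(np.radians(23.5))]);print("cap",cap,"reader pt",rp,np.hypot(*(cap[:2]-rp)))
E
```

```text
[274.85964912 229.03508772] [308.82242991 210.54205607] [ 0.46336464 -0.21148115  0.07809315]
z top 0.0952
[249.5 230. ] [302.86086957 230.16521739] [ 0.4586997  -0.13953572  0.07894333]
z top 0.0946
turret -0.7412523872278012
cap [ 0.60629312 -0.14239293  0.102     ] reader pt [ 0.60688948 -0.14837255] 0.006009291274529359
```

```bash
python3 -c "
from workcell import manip
print(manip.close_job())"
```

```text
the job is handed in; nothing more can be done
None
```

The turret is locked at the station that brings the vial to the reader, and the job was handed in at about 12.6 s of the 42 s allowed. No verdict was reported.

**What I did:**
- I gripped the knob with the jaws along the radius and pulled the pin about 12 mm up, then swung the turret clockwise to about -0.64 rad.
- I lowered the pin onto station b's block, let go, and turned the gripper 90°. I then nudged the knob along with loose jaws until the pin dropped in, and opened and backed well away.

**Last checks:**

| Check | Result |
|---|---|
| Knob height (two views) | 79 mm, against 78 mm at the start, so the plunger is home |
| Turret angle | about -0.74 rad; the hole was measured at about -0.73 |
| Vial | upright in its cup, cap about 6 mm from the reader point (limit 12 mm) |
| Side force at the wrist | under 5 N each time I read it during the push |
| Gripper | touching nothing |

**Disagreement:** the wrist camera placed things 1 to 3 mm off from the other two cameras in y. That is about its stated accuracy, and riding the pin on the block top absorbed it.

**Not measured:** I did not measure the bystanders' positions. The arm never worked near them, and the ones visible in the last pictures look unmoved.

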